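Clip a finned power board into a spring-jaw board holder

TASK

Load the power board with the finned heat sink into the spring-jaw board holder for rework: tip it so one short edge dips into the groove of the sprung jaw, press that jaw back until the opposite edge can swing down clear of the fixed jaw's lip, then let the spring carry the board home into the fixed jaw, and let go. Do not force it: the spring needs less than 10 N. It must end clamped, lying flat on both ledges beneath both lips and roughly centred across the jaws; leave the solder spool, jar, screwdriver and the bare spare board where they are.

Things in the scene. Friction and masses are not known exactly. Their poses are not given: they have to be found in the camera images.
- board_mid (a point): The power board: dark green plate 100 (its x) x 64 (y) x 4 mm, with a finned aluminium heat sink 40 (x) x 24 (y) x 16 mm centred on top; 20 mm overall, about 0.13 kg. The point is its centre, 10 mm above its underside; z up out of the sink. Grip the sink's long plain sides, 24 mm apart. Both ends are alike: either may go to either jaw. It starts flat on the bench.
- stand: Foot of the board holder, fixed on the bench: steel plate 200 x 84 x 10 mm with two rails along its x. Origin at bench level; x points from the fixed to the sprung jaw, z up. The jaw unit (vise) is centred on y = 0 and clamped up to 14 mm either way along x from nominal: this offset d is NOT reported; see it or find it by touch. Nothing between the jaws is higher than 20 mm.
- fixed_nominal (a point): Nominal foot of the fixed jaw's groove back: a point on the stand at its x = -50 mm, 30 mm above the bench (true place: d further along x). Both jaws: bar 60 mm wide (y), groove facing the other jaw, ledge top 30 mm above the bench and 8 mm deep; overhanging lip 6 mm deep, underside at 38.5 mm, top at 42 mm. Fixed jaw's outer face is 12 mm behind its groove back.
- sprung_nominal (a point): The same point of the sprung jaw at rest with d = 0: on the stand at its x = +40 mm, 30 mm above the bench; it does not move with the jaw. The lip edge lies 6 mm nearer the fixed jaw; a sloping lead-in plate drops from the ledge edge, about 4 mm over the next 8 mm. A grey tail block 40 to 50 mm behind this point (plus d) is 40 mm high.
- jaw (a joint): Travel of the sprung jaw along the stand's +x, in m: 0 at rest (90 mm between the groove backs), 0.025 at its end stop. The spring pushes back with 3 N at rest plus 0.2 N per mm. With the board home between both groove backs it reads 0.010; for a level 100 mm board to pass the fixed lip it must exceed 0.016.
- spool_mid (a point): Bystander: grey solder spool, 52 mm diameter, 38 mm high, standing; the point is its centre.
- jar_mid (a point): Bystander: small amber jar, 48 mm diameter, 42 mm high, standing; the point is its centre.
- driver_grip (a point): Bystander: screwdriver 160 mm long lying on the bench; the point is on its handle.
- spare_mid (a point): Bystander: bare spare circuit board 70 x 45 x 5 mm without heat sink, lying flat; the point is its centre.
Not all that is in view belongs to the job. Of the things that look like the part that bears board_mid, take the one that is farthest to the robot's left at the start. Several things have the shape of the stand; the one meant has the colours described above.

How it is judged:
On the way:
1. the sprung jaw is pressed well back (more than 15 mm) (value of joint jaw above 0.015 m), for 0.1 s.
At the end, for the whole second after the job is handed in: Board at rest, let go, clamped (jaw travel 8 to 12 mm), heat sink up, flat on the ledges (centre 37.5 to 43.5 mm above the bench, tilt under 0.05 rad), square to the holder within 0.06 rad, within 10 mm of centred across the jaws and 17 mm of the stand origin along the slide (value of joint jaw between 0.008 and 0.012 m and height (world z) of board_mid between 0.0375 and 0.0435 m and angle between board_mid's own z axis and vertical below 0.05 rad and angle between the x axis of board_mid and the x axis of stand, either way round below 0.06 rad and y of board_mid in the frame of stand between -0.01 and 0.01 m and x of board_mid in the frame of stand between -0.017 and 0.017 m and velocity of joint jaw between -0.005 and 0.005 m/s); the robot touches nothing.
It fails at once if the board is forced against the holder with more than 40 N (contact force between board and vise above 40 N).
It fails at once if the solder spool is shifted more than 20 mm (distance of spool_mid from where it was at the start of the episode above 0.02 m).
It fails at once if the jar is shifted more than 20 mm (distance of jar_mid from where it was at the start of the episode above 0.02 m).
It fails at once if the screwdriver is shifted more than 20 mm (distance of driver_grip from where it was at the start of the episode above 0.02 m).
It fails at once if the spare board is shifted more than 20 mm (distance of spare_mid from where it was at the start of the episode above 0.02 m).
It also fails if it takes over 43 s, if anything falls off the work surface, if the arm or the gripper's body presses on something with over 40 N, if the wrist force passes 120 N, or if a joint passes its speed limit or range.

ROBOT

A 7-joint arm with a two-finger parallel gripper is mounted at the origin on the work surface. World frame = base frame: x ahead of the robot, y to its left, z up, the work surface at z = 0. Lengths are in m, angles in rad, forces in N, time in s.
With the tool pointing down it reaches from about 0.35 to 0.9 m from the base axis. Payload 19.9 kg.
Tool frame: the origin (TCP) lies at the very end of the fingers, on their centre line; the grasp point (between the pads) lies 19 mm behind it; z points along the fingers, y is the line along which they close (so a half turn about z gives the same grasp; the last joint's range is limited). The gripper opens to 85 mm and grips with 20 to 120 N. Pads are 22 mm wide; open, the fingers measure 114 mm over their backs; the gripper's body (76 mm by 85 mm) begins 54 mm behind the grasp point. The pads swing forward as they close: fully open they stand 13 mm farther back than shut.
Start: joints at [-1.294, 0.417, -0.01, 1.614, 0.005, 1.111, -0.053], TCP at [0.195, 0.594, 0.231] pointing down, gripper open.
Joint ranges: [-2.81, 2.81], [-0.39, 2.02], [-1.27, 1.25], [0.06, 2.57], [-1.19, 4.33], [0.19, 2], [-2.82, 2.82]. Speed limits (rad/s): [1.89, 1.89, 2.39, 2.39, 3.01, 3.01, 3.01].

INTERFACE

Orientations are given as a 3x3 rotation matrix whose columns are the frame's x, y, z axes.
In Python, from cell import get_state, camera, job_done gives the robot as it stands.
- The arm moves only by the tool jog_arm, never from a script. Its argument "moves" is a list that holds one entry, the list of rows, each a list of 7 numbers: the shift along the tool's x, y, z in m, then the turn, a rotation vector about the tool's x, y, z in degrees, then the opening, from 0 (shut) to 1 (fully open). In form: [[[dx, dy, dz, ax, ay, az, claw], ...]]. A call has 1 to 12 rows; each row is the pose to reach, as a shift and turn from the pose commanded when the call began, along the tool's axes at that moment; what a row does not reach only later rows make up. A row lasts 1/12 s, in which the tool goes at most 41.7 mm and 7.16 degrees, less where a joint would pass 70% of its speed; a pose out of reach is approached as far as the arm can. A call with a gripper value outside its range is refused whole. The fingers move at their own pace and stop on an object; "grip_force" is the grip in N (left out, the last holds). Time passes only in rows, so rows that repeat a pose let the fingers close. It gives the time, the measured TCP pose, the force, the opening and the grip force at its end, in the units of the state.
- get_state(): the state, without advancing time (a new reading comes with each control period).
- camera(name): name is "scene" or "side" or "wrist"; returns a dict with "image" (480x640x3 uint8, red, green, blue), "z_map" (480x640 float32, m along the optical axis (not along the pixel's ray), 0 where there is no reading), "camera_matrix" (3x3 intrinsics, pixels), "cam_to_world" (4x4, takes a point from camera to world coordinates); the wrist camera has in their place "hand_eye" (4x4, takes a point from camera to tool coordinates, whose origin is the TCP and whose axes are the flange's). Camera axes: x right, y down, z forward; pixel columns grow to the right and rows downward; lengths in m; the calibration is good to about 2 mm. A picture is of the moment at which its call begins: read the wrist's pose just before it.
- job_done(): hands the job in; it is judged then, once.
The state is a dict: "t": time; "joint_positions": joint angles; "qvel": joint speeds; "joint_efforts": joint torques, N m; "position": TCP position; "ee_rot": TCP orientation; "force": force on the tool from outside, world axes, zero at the start; "wrist_torque": the same for the moment, N m; "gripper_width": finger opening in m; "gripper_force": force on a finger pad.
Only numpy, scipy, OpenCV 4.12 (cv2) and the standard library are available. Lean on these libraries where they do the work, as an engineer would, in place of code of your own. Each camera call takes 0.05 s, during which the arm holds its last target. There are 200 camera calls.

## Working session

There is one attempt and no reset: what is moved stays moved. The work goes in short steps, Python scripts to look and compute and a tool call to move; the robot and the scene stay as the last step left them, time stands still between calls to the robot, and variables do not carry over. Pictures are saved under pics/ and viewed, at most 10 in all, crops included, and the job is handed in when it is done.

Besides the shell and the picture viewer there is one more tool, called after "Emit:" as name([rows], argument=value, ...), one row to a line, values as JSON. jog_arm: Moves the arm, as the interface text tells. Its arguments: {"type":"object","properties":{"moves":{"type":"array","items":{"type":"array","items":{"type":"array","items":{"type":"number"}}}},"grip_force":{"type":"number"}},"required":["moves"]}

```bash
mkdir -p pics; ls
python3 - <<'E'
from cell import *
import cv2,numpy as np,pickle
s=get_state();print(s)
D={}
for n in("scene","side"):
    c=camera(n);D[n]=c;print(n,c["camera_matrix"],c["cam_to_world"])
    cv2.imwrite(f"pics/{n}.png",c["image"][:,:,::-1])
pickle.dump(D,open("d0.pkl","wb"))
E
```

```text
pics
{'t': 0.0, 'joint_positions': array([-1.29454229,  0.41797986, -0.0103168 ,  1.61418682,  0.00470311,
        1.11073372, -0.05301863]), 'qvel': array([ 0.00015914, -0.0012443 ,  0.0016804 , -0.00173928,  0.00089144,
       -0.00156998, -0.00219546]), 'joint_efforts': array([ 2.35677235e-04, -8.64456654e+01,  6.78960476e-01, -4.34896946e+01,
        1.90802378e-02,  7.35505193e-03, -1.76446527e-06]), 'position': array([0.19516083, 0.5933631 , 0.23065124]), 'ee_rot': array([[-9.49940690e-01,  3.12430131e-01, -3.12959011e-04],
       [ 3.12430275e-01,  9.49939879e-01, -1.24512554e-03],
       [-9.17224893e-05, -1.28057328e-03, -9.99999176e-01]]), 'force': array([ 0.77338531,  0.02617971, -0.3346104 ]), 'wrist_torque': array([-0.04698214,  0.0277797 , -0.0371421 ]), 'gripper_force': 0.0, 'gripper_width': 0.08546191692618973}
scene [[598.40232457   0.         324.18125681]
 [  0.         598.40232457 238.37788508]
 [  0.           0.           1.        ]] [[ 0.70542125  0.56871181 -0.42302215  1.03014505]
 [ 0.70873237 -0.5734633   0.41089934 -0.43819958]
 [-0.00890437 -0.58966662 -0.80759766  0.91048023]
 [ 0.          0.          0.          1.        ]]
side [[490.53428744   0.         317.30782571]
 [  0.         490.53428744 242.64701833]
 [  0.           0.           1.        ]] [[ 0.88910782 -0.33842795  0.30814577  0.25759023]
 [-0.45730912 -0.62911945  0.62855158 -0.66005349]
 [-0.01885892 -0.69976799 -0.71412121  0.79650714]
 [ 0.          0.          0.          1.        ]]
```

View pics/scene.png

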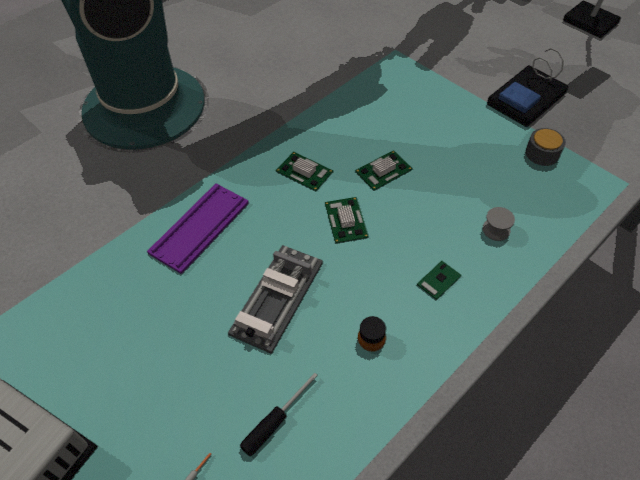

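View pics/side.png

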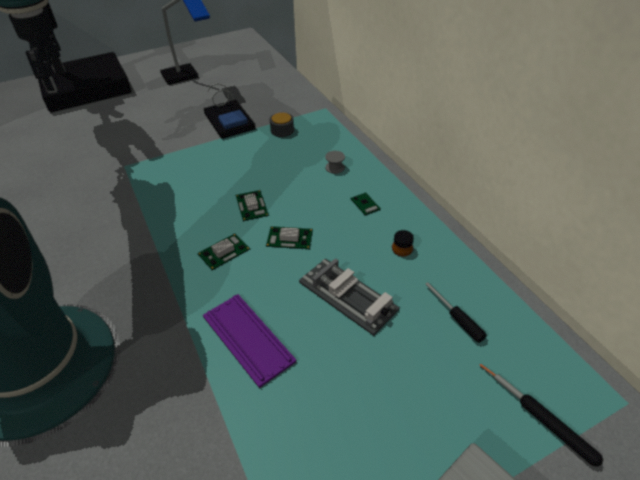

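```bash
cat > h.py <<'E'
import numpy as np,cv2,pickle
def world(c,T=None):
    T=c["cam_to_world"] if T is None else T
    K=c["camera_matrix"];z=c["z_map"];v,u=np.mgrid[:z.shape[0],:z.shape[1]]
    P=np.stack([(u-K[0,2])/K[0,0]*z,(v-K[1,2])/K[1,1]*z,z],-1)
    W=P@T[:3,:3].T+T[:3,3];W[z==0]=np.nan
    return W
E
python3 - <<'E'
from h import *
D=pickle.load(open("d0.pkl","rb"))
c=D["scene"];W=world(c)
for p in [(304,170),(384,169),(346,219),(282,278),(255,322),(288,252),(498,222),(372,335),(262,435),(439,280),(200,228)]:
    print(p,W[p[1],p[0]].round(3))
im=c["image"][:,:,::-1]
a=cv2.resize(im[140:360,220:420],None,fx=2.7,fy=2.7,interpolation=cv2.INTER_CUBIC)
cv2.imwrite("pics/crop1.png",a);print(a.shape)
c=D["side"];W=world(c)
for p in [(252,205),(223,250),(290,237)]: print(p,W[p[1],p[0]].round(3))
E
```

```text
(304, 170) [0.415 0.106 0.021]
(384, 169) [0.528 0.22  0.022]
(346, 219) [0.562 0.074 0.022]
(282, 278) [ 0.584 -0.107  0.042]
(255, 322) [ 0.614 -0.195  0.041]
(288, 252) [ 0.534 -0.049  0.012]
(498, 222) [0.774 0.255 0.041]
(372, 335) [ 0.766 -0.078  0.042]
(262, 435) [ 0.756 -0.306  0.024]
(439, 280) [0.767 0.1   0.008]
(200, 228) [ 0.374 -0.128  0.009]
(594, 540, 3)
(252, 205) [0.517 0.226 0.006]
(223, 250) [0.4   0.101 0.021]
(290, 237) [0.548 0.07  0.018]
```

View pics/crop1.png

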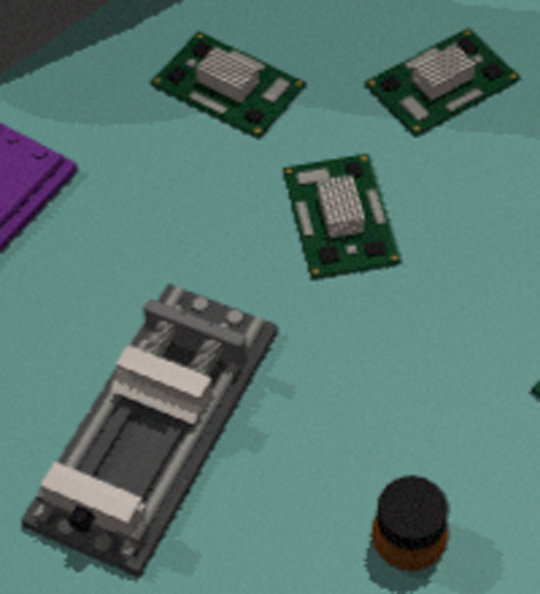

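Candidates for the power board are (304,170) at y≈0.106, (384,169) at y≈0.220 and (346,219) at y≈0.074. The leftmost is (384,169); the crop shows its green plate and finned sink. The stand is the grey one with white jaws at about (275,300), not the purple one. Its sprung jaw is the one with springs and the tail block, at (282,278).

```bash
cat >> h.py <<'E'
def rect(P):
    (c,s,a)=cv2.minAreaRect((P*1000).astype(np.float32));b=cv2.boxPoints((c,s,a))
    e=b[1]-b[0];f=b[2]-b[1]
    if np.linalg.norm(f)>np.linalg.norm(e): e,f=f,e
    return np.array(c).round(1),np.round([np.linalg.norm(e),np.linalg.norm(f)],1),np.degrees(np.arctan2(e[1],e[0])).round(1)%180
def toolmove(s,target):
    return s["ee_rot"].T@(np.array(target)-s["position"])
E
python3 - <<'E'
from h import *
D=pickle.load(open("d0.pkl","rb"))
for n in D:
    c=D[n];W=world(c);hsv=cv2.cvtColor(c["image"],cv2.COLOR_RGB2HSV)
    X,Y,Z=W[...,0],W[...,1],W[...,2]
    near=(np.hypot(X-.525,Y-.22)<.075)
    g=near&(hsv[...,1]>130)&(hsv[...,2]<110)&(Z<.012)
    print(n,"green",g.sum(),rect(W[g][:,:2]))
    t=near&(Z>.017)&(Z<.026); print(" sink",t.sum(),rect(W[t][:,:2]),np.median(Z[t]))
    st=(np.hypot(X-.595,Y+.145)<.13)&(hsv[...,1]<60)
    p=st&(Z>.006); print(" stand",rect(W[p][:,:2]))
    j=(st&(Z>.036)&(Z<.047)).astype(np.uint8)
    k,l,ss,_=cv2.connectedComponentsWithStats(j)
    for i in range(1,k):
        if ss[i,4]>15: print("  jaw",ss[i],rect(W[l==i][:,:2]),np.median(Z[l==i]))
E
```

```text
scene green 509 (array([517.9, 231.4]), array([100.6,  66.6], dtype=float32), np.float32(78.4))
 sink 179 (array([518.3, 231.3]), array([41.6, 28. ], dtype=float32), np.float32(79.9)) 0.01996511579864202
 stand (array([ 586.8, -124.2]), array([201.4,  85.4], dtype=float32), np.float32(110.0))
  jaw [263 251  49  37 637] (array([573.8, -88.3]), array([71.6, 58.3], dtype=float32), np.float32(19.4)) 0.04097347805522822
  jaw [235 311  38  25 443] (array([ 614.6, -200.5]), array([61.3, 28.6], dtype=float32), np.float32(21.7)) 0.04207247766069455
side green 259 (array([516.4, 229.7]), array([100.6,  61.6], dtype=float32), np.float32(79.6))
 sink 74 (array([516.9, 229.2]), array([42.4, 23.8], dtype=float32), np.float32(80.0)) 0.020209482773023313
 stand (array([ 584.3, -125.2]), array([200.4,  85.3], dtype=float32), np.float32(109.9))
  jaw [313 259  41  31 427] (array([571.7, -91.1]), array([71.4, 57.6], dtype=float32), np.float32(19.0)) 0.04146376618882619
  jaw [366 292  27  27 305] (array([ 614.3, -201.8]), array([62. , 29.8], dtype=float32), np.float32(22.6)) 0.04261312280949259
```

Emit:
jog_arm([
  [[-0.419,-0.244,0.091,0,0,82.3,0.6],[-0.419,-0.244,0.091,0,0,82.3,0.6],[-0.419,-0.244,0.091,0,0,82.3,0.6],[-0.419,-0.244,0.091,0,0,82.3,0.6],[-0.419,-0.244,0.091,0,0,82.3,0.6],[-0.419,-0.244,0.091,0,0,82.3,0.6],[-0.419,-0.244,0.091,0,0,82.3,0.6],[-0.419,-0.244,0.091,0,0,82.3,0.6],[-0.419,-0.244,0.091,0,0,82.3,0.6],[-0.419,-0.244,0.091,0,0,82.3,0.6],[-0.419,-0.244,0.091,0,0,82.3,0.6],[-0.419,-0.244,0.091,0,0,82.3,0.6]],
])

```text
t: 1.1
position: [0.5184, 0.2283, 0.1398]
ee_rot: [[0.191, 0.982, 0.0], [0.982, -0.191, -0.001], [-0.001, 0.0, -1.0]]
force: [-1.0, 0.5, 0.2]
gripper_width: 0.0516
gripper_force: 0.0
```

```bash
cat >> h.py <<'E'
def wrist():
    from cell import get_state,camera
    s=get_state();c=camera("wrist")
    T=np.eye(4);T[:3,:3]=s["ee_rot"];T[:3,3]=s["position"]
    return s,c,world(c,T@c["hand_eye"])
E
python3 - <<'E'
from h import *
s,c,W=wrist()
cv2.imwrite("pics/w1.png",c["image"][:,:,::-1])
hsv=cv2.cvtColor(c["image"],cv2.COLOR_RGB2HSV)
X,Y,Z=W[...,0],W[...,1],W[...,2]
near=(np.hypot(X-.517,Y-.23)<.075)
t=near&(Z>.017)&(Z<.024)
print("sink",t.sum(),rect(W[t][:,:2]),np.nanmedian(Z[t]))
g=near&(hsv[...,1]>130)&(hsv[...,2]<110)&(Z<.012)
print("green",rect(W[g][:,:2]),np.nanmedian(Z[g]),s["position"],s["t"])
m=near&(Z>.0055)&(Z<.012);print(m.sum(),np.nanpercentile(Z[near],[50,80,90]))
E
```

```text
sink 1187 (array([516.1, 232.5]), array([40.6, 23.7], dtype=float32), np.float32(79.5)) 0.02068456433938598
green (array([516.8, 232.1]), array([99.1, 62.9], dtype=float32), np.float32(79.8)) 0.004752518181492582 [0.51837217 0.22833807 0.13975102] 1.1
4201 [0.1962602  0.21760289 0.22298046]
```

View pics/w1.png

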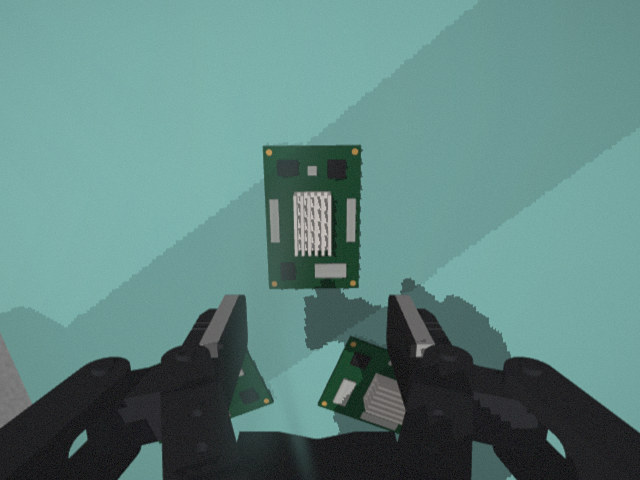

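Run:
```python
from h import *
s,c,W=wrist()
for u,v in [(274,220),(351,220),(330,270),(288,168),(337,168),(288,270),(312,225),(275,180)]:
    print((u,v),np.median(W[v-3:v+4,u-3:u+4,2]).round(4))
print(toolmove(s,[.5163,.2322,.008]), s["position"])
```

```text
(274, 220) 0.0049
(351, 220) 0.0045
(330, 270) nan
(288, 168) 0.005
(337, 168) nan
(288, 270) 0.0059
(312, 225) nan
(275, 180) 0.0049
[ 0.00883188 -0.00748786  0.13092715] [0.52173989 0.22253408 0.13896934]
```

Emit:
jog_arm([
  [[0,0,0.04,0,0,0,0.6],[0,0,0.06,0,0,0,0.6],[0,0,0.06,0,0,0,0.6],[0,0,0.06,0,0,0,0.6],[0,0,0.06,0,0,0,0.6],[0,0,0.06,0,0,0,0.6]],
])

```text
t: 1.7
position: [0.5178, 0.2315, 0.0818]
ee_rot: [[0.182, 0.983, 0.002], [0.983, -0.182, 0.001], [0.001, 0.002, -1.0]]
force: [0.6, 0.3, 0.2]
gripper_width: 0.0514
gripper_force: 0.0
```

Run:
```python
from h import *
s,c,W=wrist()
X,Y,Z=W[...,0],W[...,1],W[...,2]
hsv=cv2.cvtColor(c["image"],cv2.COLOR_RGB2HSV)
near=(np.hypot(X-.517,Y-.23)<.075)
t=near&(Z>.017)&(Z<.025)
print("sink",t.sum(),rect(W[t][:,:2]),np.nanmedian(Z[t]))
g=near&(hsv[...,1]>130)&(hsv[...,2]<110)&(Z<.012)
print("green",rect(W[g][:,:2]),np.nanmedian(Z[g]),s["position"],abs(s["qvel"]).max())
print(toolmove(s,[.517,.2315,.007]))
```

```text
sink 1842 (array([516.3, 232.5]), array([40.9, 23.9], dtype=float32), np.float32(80.2)) 0.0207208880792923
green (array([516.5, 232.1]), array([99.8, 63.3], dtype=float32), np.float32(79.6)) 0.004754639422180948 [0.51778322 0.23147334 0.08184805] 0.005133954853702499
[-0.00021648 -0.00089673  0.07484647]
```

Emit:
jog_arm([
  [[0,-0.001,0.03,0,0,0,0.6],[0,-0.001,0.055,0,0,0,0.5],[0,-0.001,0.068,0,0,0,0.5],[0,-0.001,0.0735,0,0,0,0.5],[0,-0.001,0.0735,0,0,0,0.5],[0,-0.001,0.0735,0,0,0,0.1],[0,-0.001,0.0735,0,0,0,0.1],[0,-0.001,0.0735,0,0,0,0.1],[0,-0.001,0.0735,0,0,0,0.1],[0,-0.001,0.0735,0,0,0,0.1],[0,-0.001,0.0735,0,0,0,0.1],[0,-0.001,0.0735,0,0,0,0.1]],
], grip_force=60)

```text
t: 2.75
position: [0.5169, 0.2314, 0.0083]
ee_rot: [[0.182, 0.983, 0.002], [0.983, -0.182, 0.001], [0.001, 0.002, -1.0]]
force: [-1.0, -0.2, 7.3]
gripper_width: 0.0224
gripper_force: 59.8
```

Emit:
jog_arm([
  [[0,0,-0.01,0,0,0,0.1],[0,0,-0.04,0,0,0,0.1],[0,0,-0.08,0,0,0,0.1],[0,0,-0.11,0,0,0,0.1],[0,0,-0.12,0,0,0,0.1],[0,0,-0.12,0,0,0,0.1],[0,0,-0.12,0,0,0,0.1]],
])

```text
t: 3.33
position: [0.516, 0.2314, 0.1275]
ee_rot: [[0.182, 0.983, 0.001], [0.983, -0.182, 0.001], [0.001, 0.001, -1.0]]
force: [0.2, 0.8, -1.8]
gripper_width: 0.0224
gripper_force: 59.3
```

Run:
```python
from h import *
D=pickle.load(open("d0.pkl","rb"))
a=np.radians(110);ex=np.array([np.cos(a),np.sin(a)]);ey=np.array([-ex[1],ex[0]])
for n in D:
    c=D[n];W=world(c);gray=c["image"].max(-1).astype(int)
    o=np.array([.5855,-.1247])
    x=(W[...,:2]-o)@ex;y=(W[...,:2]-o)@ey;Z=W[...,2]
    p=(abs(x)<.11)&(abs(y)<.05)&(Z>.006)
    print(n,"plate x",np.percentile(x[p],[.3,99.7]).round(4),"y",np.percentile(y[p],[.3,99.7]).round(4), rect(W[p][:,:2]))
    for lo,hi in((-.09,-.03),(.01,.06),(.06,.11)):
        m=(x>lo)&(x<hi)&(abs(y)<.022)&(Z>.039)&(Z<.046)
        ms=(x>lo)&(x<hi)&(abs(y)<.04)&(Z>.039)&(Z<.046)
        if m.sum()<5: continue
        print((lo,hi),m.sum(),"x",np.percentile(x[m],[2,98]).round(4),"y",np.percentile(y[ms],[2,98]).round(4),"V",np.median(gray[m]),"z",np.median(Z[m]).round(4), "brightx",np.percentile(x[m&(gray>150)],[2,98]).round(4) if (m&(gray>150)).any() else 0)
        if lo<.05: print("   dir",np.degrees(cv2.fitLine((W[m][:,:2]).astype(np.float32),2,0,.01,.01).ravel()[:2]@[[0],[0]]) , rect(W[ms][:,:2]))
```

```text
scene plate x [-0.0998  0.0988] y [-0.0434  0.0406] (array([ 587.1, -124.9]), array([202.9,  85.5], dtype=float32), np.float32(110.1))
(-0.09, -0.03) 273 x [-0.0866 -0.0682] y [-0.0307  0.0278] V 187.0 z 0.0424 brightx [-0.0857 -0.0686]
   dir [0.] (array([ 613.2, -196.9]), array([61.2, 21. ], dtype=float32), np.float32(21.5))
(0.01, 0.06) 277 x [0.0103 0.0593] y [-0.0314  0.0291] V 186.0 z 0.042 brightx [0.0104 0.0253]
   dir [0.] (array([575.2, -91.1]), array([71.5, 49.9], dtype=float32), np.float32(20.2))
(0.06, 0.11) 48 x [0.0601 0.0654] y [-0.0346  0.0334] V 102.0 z 0.0407 brightx 0
side plate x [-0.0999  0.0985] y [-0.0414  0.0426] (array([ 586.5, -127.4]), array([209.5,  87.7], dtype=float32), np.float32(109.6))
(-0.09, -0.03) 190 x [-0.0869 -0.0684] y [-0.0289  0.0293] V 153.0 z 0.0429 brightx [-0.0831 -0.0708]
   dir [0.] (array([ 612.5, -197.6]), array([61.3, 21.2], dtype=float32), np.float32(18.9))
(0.01, 0.06) 185 x [0.0103 0.0592] y [-0.0295  0.0312] V 145.0 z 0.0425 brightx [0.0121 0.023 ]
   dir [0.] (array([571.9, -92.5]), array([69.6, 49.7], dtype=float32), np.float32(19.3))
(0.06, 0.11) 34 x [0.0603 0.0649] y [-0.035   0.0347] V 84.0 z 0.0414 brightx 0
```

Emit:
jog_arm([
  [[-0.03,0.0125,0,0,0,-3,0.1],[-0.068,0.028,0,0,0,-6,0.1],[-0.106,0.044,0,0,0,-9,0.1],[-0.144,0.06,0,0,0,-12,0.1],[-0.182,0.076,0,0,0,-15,0.1],[-0.22,0.0915,0.005,0,0,-18,0.1],[-0.258,0.107,0.01,0,0,-21,0.1],[-0.296,0.123,0.015,0,0,-24,0.1],[-0.334,0.139,0.02,0,0,-27,0.1],[-0.365,0.152,0.025,0,0,-30,0.1],[-0.38,0.158,0.0265,0,0,-30.5,0.1],[-0.38,0.158,0.0265,0,0,-30.5,0.1]],
])

```text
t: 4.33
position: [0.6007, -0.1764, 0.0983]
ee_rot: [[-0.337, 0.941, -0.003], [0.941, 0.337, -0.002], [-0.001, -0.003, -1.0]]
force: [0.0, -1.0, -2.0]
gripper_width: 0.0226
gripper_force: 59.3
```

Emit:
jog_arm([
  [[0,0,0,0,-4,0,0.1],[0,0,0,0,-8,0,0.1],[0,0,0,0,-12,0,0.1],[0,0,0,0,-12,0,0.1],[0,0,0,0,-12,0,0.1],[0,0,0,0,-12,0,0.1]],
])

```text
t: 4.83
position: [0.6018, -0.1713, 0.0999]
ee_rot: [[-0.335, 0.94, 0.07], [0.919, 0.342, -0.194], [-0.206, -0.001, -0.979]]
force: [-0.2, 0.5, -0.9]
gripper_width: 0.0223
gripper_force: 59.3
```

Run:
```python
from h import *
from cell import *
s=get_state();print(s["position"],s["ee_rot"].round(4),s["force"],abs(s["qvel"]).max())
O=np.array([.5939,-.1477]);a=np.radians(110);ex=np.array([np.cos(a),np.sin(a)]);ey=np.array([-ex[1],ex[0]])
print("vise frame",(s["position"][:2]-O)@ex,(s["position"][:2]-O)@ey)
for n in("scene","side"):
    c=camera(n);W=world(c);hsv=cv2.cvtColor(c["image"],cv2.COLOR_RGB2HSV)
    x=(W[...,:2]-O)@ex;y=(W[...,:2]-O)@ey;Z=W[...,2]
    g=(abs(x)<.09)&(abs(y)<.06)&(Z>.06)&(Z<.125)&(hsv[...,0]>45)&(hsv[...,0]<80)&(hsv[...,1]>100)
    if g.sum()>9:
        print(n,g.sum(),"x",np.percentile(x[g],[1,99]),"y",np.percentile(y[g],[1,99]))
        A=np.c_[x[g],y[g],np.ones(g.sum())];q=np.linalg.lstsq(A,Z[g],rcond=None)[0];print("plane",q)
    cv2.imwrite(f"pics/{n}2.png",cv2.resize(c["image"][200:380,200:420,::-1],None,fx=3,fy=3))
```

```text
[ 0.60184148 -0.17126539  0.09985208] [[-0.3347  0.9398  0.0696]
 [ 0.9195  0.3418 -0.1941]
 [-0.2062 -0.001  -0.9785]] [-0.1808641   0.46931992 -0.89721792] 0.02213994070888732
vise frame -0.024860368550492513 0.000597287375496364
scene 722 x [-0.07498615  0.01864534] y [-0.03259923  0.03038053]
plane [-0.19540532  0.00344445  0.09176556]
side 496 x [-0.0747108   0.01872532] y [-0.02910467  0.03254955]
plane [-0.21022641 -0.00346216  0.09129804]
```

View pics/scene2.png

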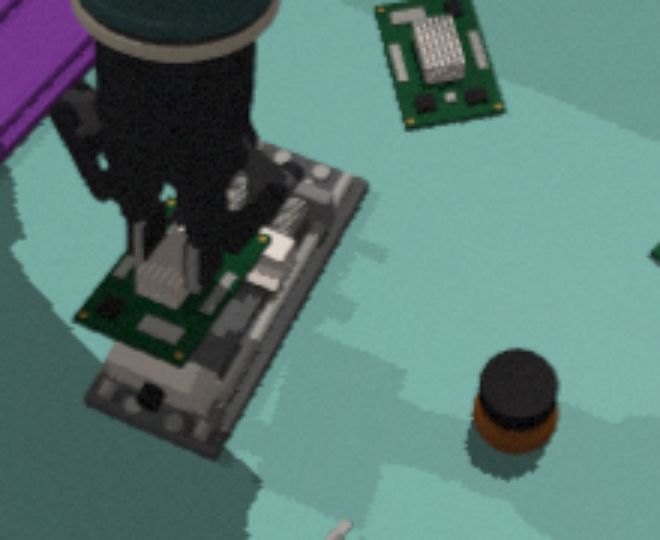

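Emit:
jog_arm([
  [[0.004,0,0.019,0,0,0,0.1],[0.0075,0,0.035,0,0,0,0.1],[0.0095,0,0.045,0,0,0,0.1],[0.0102,0,0.0482,0,0,0,0.1],[0.0102,0,0.0482,0,0,0,0.1],[0.0102,0,0.0482,0,0,0,0.1],[0.0102,0,0.0482,0,0,0,0.1]],
])

```text
t: 5.52
position: [0.6026, -0.1716, 0.0519]
ee_rot: [[-0.334, 0.94, 0.072], [0.919, 0.342, -0.196], [-0.208, 0.001, -0.978]]
force: [0.6, 0.3, -1.1]
gripper_width: 0.0223
gripper_force: 59.3
```

```bash
cat > st.py <<'E'
from h import *
from cell import *
s=get_state();O=np.array([.5939,-.1477]);a=np.radians(110);ex=np.array([np.cos(a),np.sin(a)]);ey=np.array([-ex[1],ex[0]])
R=s["ee_rot"];p=s["position"]
print("t",s["t"],"X,Y mm",((p[:2]-O)@ex*1e3).round(2),((p[:2]-O)@ey*1e3).round(2),"Z",(p[2]*1e3).round(2),"tilt",np.degrees(np.arcsin(-R[2,0])).round(2),"roll",np.degrees(R[2,1]).round(2),"yaw",np.degrees(np.arctan2(R[1,0],R[0,0])).round(2),"F",(s["force"][:2]@ex).round(2),(s["force"][:2]@ey).round(2),s["force"][2].round(2),"tq",s["wrist_torque"].round(2),"w",s["gripper_width"])
X,Z=(p[:2]-O)@ex*1e3,p[2]*1e3;th=np.arcsin(-R[2,0]);C,S=np.cos(th),np.sin(th)
for n,u,v in(("sprLo",50.7,8.3),("sprUp",50.7,4.3),("fixLo",-49.3,8.3)): print(n,(X+u*C-v*S).round(1),(Z-u*S-v*C).round(1))
E
python3 st.py
```

```text
t 5.5167 X,Y mm -25.47 -0.01 Z 51.92 tilt 12.03 roll 0.06 yaw 109.97 F 0.04 -0.67 -1.12 tq [ 0.28  0.05 -0.  ] w 0.02225718344082994
sprLo 22.4 33.2
sprUp 23.2 37.1
fixLo -75.4 54.1
```

Emit:
jog_arm([
  [[0.0003,0,0.0013,0,0,0,0.1],[0.003,0,0.0007,0,0,0,0.1],[0.006,0,0,0,0,0,0.1],[0.009,0,-0.0006,0,0,0,0.1],[0.012,0,-0.0012,0,0,0,0.1],[0.0135,0,-0.0015,0,0,0,0.1],[0.0135,0,-0.0015,0,0,0,0.1],[0.0135,0,-0.0015,0,0,0,0.1]],
])

```text
t: 6.18
position: [0.5976, -0.1585, 0.0498]
ee_rot: [[-0.335, 0.94, 0.071], [0.919, 0.342, -0.195], [-0.208, 0.0, -0.978]]
force: [-0.2, -0.5, -1.8]
gripper_width: 0.0223
gripper_force: 59.3
```

```bash
python3 st.py
```

```text
t 6.1833 X,Y mm -11.39 0.23 Z 49.77 tilt 12.01 roll 0.0 yaw 110.01 F -0.4 0.35 -1.81 tq [ 0.28  0.1  -0.02] w 0.022330069511782517
sprLo 36.5 31.1
sprUp 37.3 35.0
fixLo -61.3 51.9
```

Emit:
jog_arm([
  [[0.001,0,-0.0004,0,0,0,0.1],[0.002,0,-0.0007,0,0,0,0.1],[0.003,0,-0.001,0,0,0,0.1],[0.004,0,-0.0013,0,0,0,0.1],[0.005,0,-0.0015,0,0,0,0.1],[0.0058,0,-0.0017,0,0,0,0.1],[0.0058,0,-0.0017,0,0,0,0.1],[0.0058,0,-0.0017,0,0,0,0.1]],
])

```text
t: 6.85
position: [0.5955, -0.1531, 0.0503]
ee_rot: [[-0.334, 0.94, 0.071], [0.919, 0.342, -0.196], [-0.208, 0.0, -0.978]]
force: [1.1, -3.3, -0.9]
gripper_width: 0.0226
gripper_force: 59.3
```

```bash
python3 st.py
```

```text
t 6.85 X,Y mm -5.66 0.37 Z 50.25 tilt 12.02 roll 0.0 yaw 109.98 F -3.5 0.15 -0.89 tq [-0.47 -0.19  0.01] w 0.02259582085018698
sprLo 42.2 31.6
sprUp 43.0 35.5
fixLo -55.6 52.4
```

Emit:
jog_arm([
  [[0.002,0,-0.0004,0,0,0,0.1],[0.004,0,-0.0008,0,0,0,0.1],[0.006,0,-0.0013,0,0,0,0.1],[0.008,0,-0.0017,0,0,0,0.1],[0.01,0,-0.0021,0,0,0,0.1],[0.012,0,-0.0025,0,0,0,0.1],[0.014,0,-0.003,0,0,0,0.1],[0.0155,0,-0.0033,0,0,0,0.1],[0.0167,0,-0.0035,0,0,0,0.1],[0.0167,0,-0.0035,0,0,0,0.1],[0.0167,0,-0.0035,0,0,0,0.1],[0.0167,0,-0.0035,0,0,0,0.1]],
])

```text
t: 7.85
position: [0.5897, -0.1372, 0.0503]
ee_rot: [[-0.334, 0.94, 0.071], [0.919, 0.342, -0.196], [-0.209, 0.0, -0.978]]
force: [1.8, -6.3, -0.8]
gripper_width: 0.0219
gripper_force: 59.3
```

```bash
python3 st.py
python3 - <<'E'
from h import *
from cell import *
O=np.array([.5939,-.1477]);a=np.radians(110);ex=np.array([np.cos(a),np.sin(a)]);ey=np.array([-ex[1],ex[0]])
for n in("scene","side"):
    c=camera(n);W=world(c);g=c["image"].min(-1)
    x=(W[...,:2]-O)@ex;y=(W[...,:2]-O)@ey;Z=W[...,2]
    m=(x>.03)&(x<.1)&(abs(y)<.028)&(Z>.039)&(Z<.0455)&(g>110)
    if m.sum()>5: print(n,"spr top x",m.sum(),np.percentile(x[m],[3,97]))
    h=cv2.cvtColor(c["image"],cv2.COLOR_RGB2HSV)
    f=(abs(x)<.09)&(abs(y)<.06)&(Z>.03)&(Z<.08)&(h[...,0]>45)&(h[...,0]<80)&(h[...,1]>100)
    if f.sum()>5: print(" board x",np.percentile(x[f],[1,99]),np.percentile(y[f],[1,99]))
    m=(x<-.03)&(x>-.08)&(abs(y)<.028)&(Z>.039)&(Z<.0455)&(g>110)
    if m.sum()>5: print(" fix top x",m.sum(),np.percentile(x[m],[3,97]))
    cv2.imwrite(f"pics/{n}3.png",cv2.resize(c["image"][200:380,200:420,::-1],None,fx=3,fy=3))
E
```

```text
t 7.85 X,Y mm 11.32 0.36 Z 50.3 tilt 12.04 roll 0.01 yaw 109.98 F -6.49 0.44 -0.8 tq [-1.23 -0.35  0.04] w 0.02192170512635915
sprLo 59.2 31.6
sprUp 60.0 35.5
fixLo -38.6 52.5
scene spr top x 33 [0.05209155 0.08532022]
 board x [-0.03888192  0.0521135 ] [-0.03338553  0.02990629]
 fix top x 71 [-0.05785096 -0.04519714]
side spr top x 64 [0.05338385 0.0693742 ]
 board x [-0.03903626  0.05043962] [-0.02985549  0.03253906]
```

View pics/scene3.png

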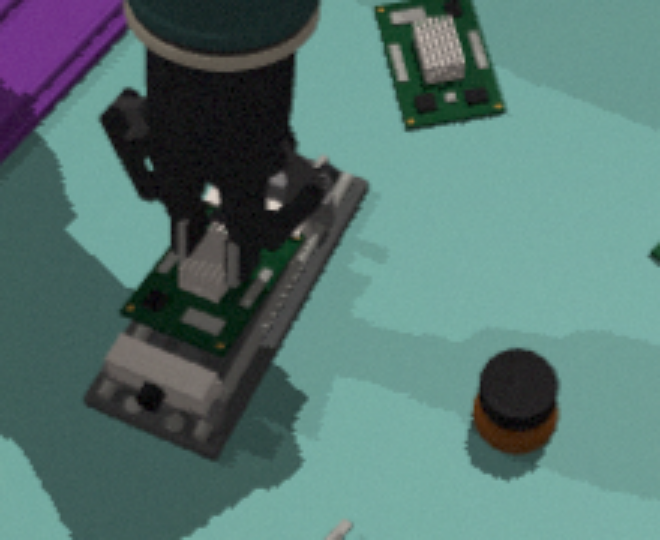

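Emit:
jog_arm([
  [[0.0001,0,0.0015,0,1.5,0,0.1],[0.0001,0,0.0029,0,3,0,0.1],[0.0002,0,0.0044,0,4.5,0,0.1],[0.0002,0,0.0058,0,6,0,0.1],[0.0004,0,0.0073,0,7.5,0,0.1],[0.0005,0,0.0088,0,9,0,0.1],[0.0005,0,0.0088,0,9,0,0.1],[0.0005,0,0.0088,0,9,0,0.1]],
])

```text
t: 8.62
position: [0.5904, -0.1393, 0.0418]
ee_rot: [[-0.34, 0.94, 0.019], [0.939, 0.341, -0.05], [-0.053, 0.001, -0.999]]
force: [0.6, -6.8, 2.5]
gripper_width: 0.0225
gripper_force: 59.7
```

```bash
python3 st.py
```

```text
t 8.6167 X,Y mm 9.12 0.39 Z 41.76 tilt 3.06 roll 0.04 yaw 109.92 F -6.57 1.72 2.54 tq [-1.38 -0.26  0.12] w 0.02248547974460847
sprLo 59.3 30.8
sprUp 59.5 34.8
fixLo -40.6 36.1
```

Emit:
jog_arm([
  [[0.0002,0,0.0008,0,1,0,0.1],[0.0003,0,0.0016,0,2,0,0.1],[0.0004,0,0.0025,0,3,0,0.1],[0.0004,0,0.0025,0,3,0,0.1],[0.0004,0,0.0025,0,3,0,0.1],[0.0004,0,0.0025,0,3,0,0.1]],
])

```text
t: 9.12
position: [0.5903, -0.1386, 0.0392]
ee_rot: [[-0.341, 0.94, 0.001], [0.94, 0.341, -0.001], [-0.001, 0.001, -1.0]]
force: [0.9, -7.2, 1.2]
gripper_width: 0.0224
gripper_force: 59.6
```

```bash
python3 st.py;  python3 - <<'E'
from h import *
from cell import *
O=np.array([.5939,-.1477]);a=np.radians(110);ex=np.array([np.cos(a),np.sin(a)]);ey=np.array([-ex[1],ex[0]])
for n in("scene","side"):
    c=camera(n);W=world(c)
    x=(W[...,:2]-O)@ex;y=(W[...,:2]-O)@ey;Z=W[...,2]
    h=cv2.cvtColor(c["image"],cv2.COLOR_RGB2HSV)
    f=(abs(x)<.09)&(abs(y)<.036)&(Z>.025)&(Z<.05)&(h[...,0]>45)&(h[...,0]<80)&(h[...,1]>100)
    q=np.linalg.lstsq(np.c_[x[f],y[f],np.ones(f.sum())],Z[f],rcond=None)[0]
    print(n," board x",np.percentile(x[f],[1,99]),np.percentile(y[f],[1,99]),"plane",q)
E
```

```text
t 9.1167 X,Y mm 9.76 0.3 Z 39.2 tilt 0.07 roll 0.03 yaw 109.96 F -7.06 1.61 1.18 tq [-1.46 -0.36  0.12] w 0.022382537207795546
sprLo 60.4 30.8
sprUp 60.5 34.8
fixLo -39.6 31.0
scene  board x [-0.03928399  0.05091735] [-0.03297004  0.03029314] plane [-0.00787621  0.00333037  0.03529677]
side  board x [-0.03853057  0.05131508] [-0.02922507  0.03215655] plane [-0.0084295  -0.00382045  0.0359431 ]
```

Emit:
jog_arm([
  [[-0.001,0,0.0001,0,0,0,0.1],[-0.002,0,0.0002,0,0,0,0.1],[-0.003,0,0.0003,0,0,0,0.1],[-0.004,0,0.0003,0,0,0,0.1],[-0.005,0,0.0003,0,0,0,0.1],[-0.006,0,0.0003,0,0,0,0.1],[-0.007,0,0.0003,0,0,0,0.1],[-0.008,0,0.0003,0,0,0,0.1],[-0.009,0,0.0003,0,0,0,0.1],[-0.0095,0,0.0003,0,0,0,0.1],[-0.0095,0,0.0003,0,0,0,0.1],[-0.0095,0,0.0003,0,0,0,0.1]],
])

```text
t: 10.22
position: [0.5934, -0.1471, 0.0389]
ee_rot: [[-0.342, 0.94, 0.001], [0.94, 0.342, -0.001], [-0.001, 0.0, -1.0]]
force: [0.8, -4.8, 2.0]
gripper_width: 0.0224
gripper_force: 59.8
```

```bash
python3 st.py
```

```text
t 10.2167 X,Y mm 0.72 0.24 Z 38.85 tilt 0.04 roll 0.02 yaw 109.98 F -4.78 0.93 1.96 tq [-1.1  -0.17  0.08] w 0.02237169785774299
sprLo 51.4 30.5
sprUp 51.4 34.5
fixLo -48.6 30.6
```

Emit:
jog_arm([
  [[-0.0005,0,0.0002,0,0,0,0.1],[-0.001,0,0.0003,0,0,0,0.1],[-0.0014,0,0.0003,0,0,0,0.1],[-0.0017,0,0.0003,0,0,0,0.1],[-0.0017,0,0.0003,0,0,0,0.1],[-0.0017,0,0.0003,0,0,0,0.1]],
])

```text
t: 10.72
position: [0.5937, -0.1477, 0.0384]
ee_rot: [[-0.342, 0.94, -0.0], [0.94, 0.342, 0.001], [0.001, -0.0, -1.0]]
force: [-2.1, -0.1, 6.5]
gripper_width: 0.0222
gripper_force: 60.3
```

```bash
python3 st.py
```

```text
t 10.7167 X,Y mm 0.02 0.16 Z 38.42 tilt -0.05 roll -0.01 yaw 110.02 F 0.57 2.0 6.48 tq [0.08 0.41 0.01] w 0.022185787750172388
sprLo 50.7 30.2
sprUp 50.7 34.2
fixLo -49.3 30.1
```

Emit:
jog_arm([
  [[0,0,-0.0005,0,0,0,0.3],[0,0,-0.0005,0,0,0,0.45],[0,0,-0.0005,0,0,0,0.55],[0,0,-0.0005,0,0,0,0.55],[0,0,-0.0005,0,0,0,0.55],[0,0,-0.02,0,0,0,0.55],[0,0,-0.05,0,0,0,0.55],[0,0,-0.09,0,0,0,0.55],[0,0,-0.12,0,0,0,0.55],[0,0,-0.12,0,0,0,0.55],[0,0,-0.12,0,0,0,0.55],[0,0,-0.12,0,0,0,0.55]],
])

```text
t: 11.72
position: [0.5935, -0.1482, 0.1578]
ee_rot: [[-0.342, 0.94, -0.001], [0.94, 0.342, 0.0], [0.0, -0.0, -1.0]]
force: [-0.1, -0.5, -0.6]
gripper_width: 0.047
gripper_force: 0.0
```

```bash
python3 st.py
python3 - <<'E'
from h import *
s,c,W=wrist()
O=np.array([.5939,-.1477]);a=np.radians(110);ex=np.array([np.cos(a),np.sin(a)]);ey=np.array([-ex[1],ex[0]])
x=(W[...,:2]-O)@ex;y=(W[...,:2]-O)@ey;Z=W[...,2]
h=cv2.cvtColor(c["image"],cv2.COLOR_RGB2HSV)
f=(abs(x)<.09)&(abs(y)<.036)&(Z>.025)&(Z<.05)&(h[...,0]>45)&(h[...,0]<80)&(h[...,1]>100)
q=np.linalg.lstsq(np.c_[x[f],y[f],np.ones(f.sum())],Z[f],rcond=None)[0]
print("board x",np.percentile(x[f],[1,99]),np.percentile(y[f],[1,99]),"plane",q)
t=(abs(x)<.05)&(abs(y)<.03)&(Z>.047)&(Z<.055);print("sink",rect(W[t][:,:2]),np.median(Z[t]), "XY",np.median(x[t]),np.median(y[t]))
for lo,hi in((-.08,-.03),(.03,.075)):
    m=(x>lo)&(x<hi)&(abs(y)<.025)&(Z>.039)&(Z<.0455);print("lip x",m.sum(),np.percentile(x[m],[2,98]))
cv2.imwrite("pics/w2.png",c["image"][:,:,::-1])
E
```

```text
t 11.7167 X,Y mm -0.34 0.54 Z 157.8 tilt -0.02 roll -0.03 yaw 110.0 F -0.47 0.29 -0.6 tq [ 0.01 -0.03 -0.03] w 0.047022649433125396
sprLo 50.4 149.5
sprUp 50.4 153.5
fixLo -49.6 149.5
board x [-0.04374006  0.04255472] [-0.03154578  0.008333  ] plane [-0.00020943  0.0003016   0.03496222]
sink (array([ 593.4, -146.7]), array([40.4, 24. ], dtype=float32), np.float32(110.2)) 0.05091159378685409 XY 0.0010452112104846175 -0.0010976563451202347
lip x 1970 [-0.06050838 -0.0426301 ]
lip x 2375 [0.04498828 0.06104672]
```

View pics/w2.png

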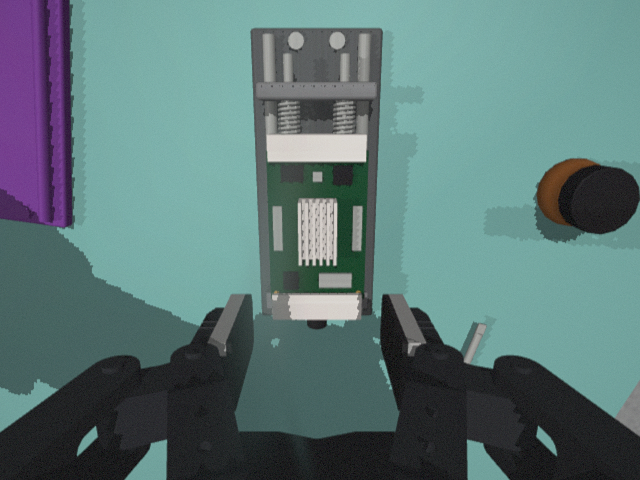

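The wrist view shows the board under both lips, sprung at (317,148) and fixed at (317,306). It is flat (slope under 0.001), square (110.2° against 110°) and centred to about 1 mm. The gap between the lips is about 88 mm, which matches a jaw travel of 10 mm.

```bash
python3 -c "
from cell import *
print(job_done())"
```

```text
the job is handed in; nothing more can be done
None
```

The power board is clamped flat and centred in the grey holder beneath both lips, the gripper has let go and pulled clear, and the job was handed in at about 12 s; no verdict came back.

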